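# Clip the self-closing stopper onto the pickle jar

### The arm

A 7-joint arm with a two-finger parallel gripper is mounted at the origin on the work surface. World frame = base frame: x ahead of the robot, y to its left, z up, the work surface at z = 0. Lengths are in m, angles in rad, forces in N, time in s.
With the tool pointing down it reaches from about 0.4 to 0.85 m from the base axis. Payload 10.4 kg.
Tool frame: the origin (TCP) lies on the centre line of the jaws, within the pads' length; the fingertips stand 11 mm ahead of it and the grasp point (between the pads) lies 8 mm behind it (tip_reach is the distance from the TCP to the fingertips, in m); z points along the fingers, y is the line along which they close (so a half turn about z gives the same grasp; the last joint's range is limited). The gripper opens to 85 mm and grips with 20 to 120 N. Pads are 22 mm wide; open, the fingers measure 114 mm over their backs; the gripper's body (76 mm by 85 mm) begins 54 mm behind the grasp point. The pads swing forward as they close: fully open they stand 13 mm farther back than shut.
Start: joints at [1.196, 0.332, -0.065, 1.46, 0.022, 1.35, -0.088], TCP at [0.215, -0.587, 0.242] pointing down, gripper open.
Joint ranges: [-2.6, 2.6], [-0.5, 2.12], [-1.47, 1.34], [0.16, 2.42], [-1.27, 4.41], [0.06, 2.06], [-2.6, 2.6]. Speed limits (rad/s): [2.22, 2.22, 2.79, 2.79, 3.14, 3.14, 3.14].

### API

Orientations are given as a unit quaternion [x, y, z, w].
In Python, from workcell import get_obs, camera, hand_in, tip_reach gives the robot as it stands. The module is installed in compiled form; this text tells all that it offers.
- The arm moves only by the tool move_arm, never from a script. Its argument "plan" is a list of rows, each an object with "delta_pos": the shift along the tool's x, y, z in a scale on which 1.0 is 0.75 m, a list of three; "turn": the turn, a rotation vector about the tool's x, y, z in shares of 2 rad (1.0 is 2 rad), a list of three; "fingers": the closure, from 0 (fully open) to 1 (shut). A call has 1 to 12 rows; each row is the pose to reach, as a shift and turn from the pose commanded when the call began, along the tool's axes at that moment; what a row does not reach only later rows make up. A row lasts 1/8 s, in which the tool goes at most 62.5 mm and 10.7 degrees, less where a joint would pass 70% of its speed; a pose out of reach is approached as far as the arm can. No shift or turn number may pass 1 either way. A call with a gripper value outside its range is refused whole. The fingers move at their own pace and stop on an object; "force" is the grip in N (left out, the last holds). Time passes only in rows, so rows that repeat a pose let the fingers close. It gives the time, the measured TCP pose, the force, the opening and the grip force at its end, in the units of the state.
- get_obs(): the state, without advancing time (a new reading comes with each control period).
- camera(name): name is "scene" or "top" or "wrist"; returns a dict with "color" (420x560x3 uint8, red, green, blue), "range_z" (420x560 float32, m along the optical axis (not along the pixel's ray), 0 where there is no reading), "fx", "fy", "cx", "cy" (pixels), "R" (3x3) and "t" (3): a world point X has camera coordinates R X + t; the wrist camera has in their place "tool_from_camera" (4x4, takes a point from camera to tool coordinates, whose origin is the TCP and whose axes are the flange's). Camera axes: x right, y down, z forward; pixel columns grow to the right and rows downward; lengths in m; the calibration is good to about 2 mm. A picture is of the moment at which its call begins: read the wrist's pose just before it.
- hand_in(): hands the job in; it is judged then, once.
The state is a dict: "clock": time; "joint_pos": joint angles; "joint_velocities": joint speeds; "tau": joint torques, N m; "position": TCP position; "ee_rot": TCP orientation; "ft_force": force on the tool from outside, world axes, zero at the start; "torque": the same for the moment, N m; "grip_width": opening from 0.0 (shut) to 1.0 (fully open); "grasp_force": force on a finger pad.
Only numpy, scipy, OpenCV 4.12 (cv2) and the standard library are available. Lean on these libraries where they do the work, as an engineer would, in place of code of your own. Each camera call takes 0.05 s, during which the arm holds its last target. There are 200 camera calls.

### The job

Close the open pickle jar with the spring clip stopper parked on the wooden peg: squeeze its grips to open the jaws, lift it off, lower it over the jar's mouth with the jaws held open and press until the rubber seal gives a few millimetres (about 11 N; over 16 N is too hard). Then let go, so that both jaws snap shut on the neck underneath the collar and the stopper stays upright on the jar. Do not shove or tip the jar, and leave everything else where it is.

Things in the scene. Friction and masses are not known exactly. Their poses are not given: they have to be found in the camera images.
- clip: The stopper: a squeeze-to-open steel spring clip, 87 mm tall, 0.125 kg, parked upright on the peg. Origin on its upright axis (z) at the lower face of its jaw teeth. Two wings face each other along its y axis, pivoted 38 mm above the origin: black grip plates above, jaws with inward teeth (5 mm thick, 18 mm along x) below. The teeth stand 29 mm apart at rest, 46 mm fully open.
- clip_seal (a point): Centre of the underside, at rest, of the stopper's round rubber seal (34 mm across, facing down between the jaws), 12 mm above the clip's origin; the point stays fixed to the clip. The seal is sprung and gives 6 mm before it is solid: 1.5 N to start, then 2 N more per mm.
- clip_grip (a point): On the stopper's axis between the grip plates (20 mm along x, 30 mm tall), 72 mm above the clip's origin. Squeeze here along the clip's y axis: 13 N opens the jaws fully, to stops; 20 to 30 N then holds the clip rigid, plates parallel, 30 mm over their outer faces. At rest the plates lean outward, 46 mm over them here, 53 mm at the top. Fingertips 19 mm lower still clear the clip.
- wing_a (a joint): Angle of the wing on the clip's +y side, rad: 0 shut on nothing, about 0.04 shut on the neck (0 to 0.08 if the clip sits off centre; the two add up to 0.08), about 0.15 caught on the side of the collar, 0.236 squeezed fully open.
- wing_b (a joint): The same for the wing on the clip's -y side.
- stand: Wooden parking peg fixed to the counter: foot 76 mm across and 15 mm high, stem 28 mm across, flat head 36 mm across from 52 to 57 mm above the counter. Origin at the centre of its underside. The stopper's seal sits on the head, its teeth hooked under it, the clip's origin 45 mm above the counter; squeeze its jaws open to lift it off.
- jar: The open glass pickle jar, about 0.8 kg, standing loose: body 76 mm across and 70 mm high, sloping in to a neck 32 mm across (from 90 mm up) that carries a round flat steel collar, 40 mm across and 10 mm thick, around the mouth. Origin at the centre of its underside, z up along its axis.
- jar_axis (a point): Point on the jar's axis 116 mm above its origin, the lowest height of the collar's top. The neck is longer on some jars than on others and this is not reported: the collar top is 0 to 20 mm above this point, so feel for it. To latch, the teeth must pass below the collar's lower edge, which needs the seal pressed in 3.5 mm (8.5 N) or more; once latched the seal stays pressed in about 3 mm.
- spare_jar: A second pickle jar of the same glass body, already closed with a wide steel screw cap (48 mm across, 120 mm tall in all). Leave it. Origin at the centre of its underside.
- mill: Wooden pepper mill, 52 mm across, 140 mm tall, a bystander. Origin under its centre.
- bowl: Small white bowl, 90 mm across, 40 mm high, a bystander. Origin under its centre.
- garlic_a: Garlic clove, 35 mm long, a bystander.
- garlic_b: Another garlic clove, a bystander.
- knife: Paring knife with a black handle, 220 mm long, a bystander. Origin under the joint of handle and blade.
- pepper_a: Green pepper ring, 40 mm across, 12 mm high, on the wooden chopping board, a bystander.
- pepper_b: Another pepper ring on the board, a bystander.
Mind the look-alikes: they are no part of the job. There is more than one size of the clip; the job needs the smaller. Leave any red look-alike of the jar alone.

How it is judged:
On the way, in this order (a step that is already met when the one before it is completed fails the run):
1. the stopper is off the peg, at least 40 mm above where it was parked, its jaws squeezed open (height (world z) of clip above 0.085 m and value of joint each of wing_a, wing_b above 0.12 rad), for 0.1 s.
2. the stopper is around the jar's mouth with both jaws held open, its seal pressed on the mouth (horizontal distance between clip and jar below 0.008 m and value of joint each of wing_a, wing_b above 0.15 rad and contact force between clip and jar above 4 N), for 0.1 s.
At the end, for the whole second after the job is handed in: The stopper stands upright on the jar (axes within 6 mm, tilt under 0.1 rad), both jaws shut on the neck under the collar (each wing under 0.1 rad, one of them over 0.02, so not shut on nothing), jar upright on the counter, all at rest and let go (horizontal distance between clip and jar below 0.006 m and angle between clip's own z axis and vertical below 0.1 rad and value of joint each of wing_a, wing_b below 0.1 rad and value of joint any of wing_a, wing_b above 0.02 rad and angle between jar's own z axis and vertical below 0.05 rad and linear speed of each of clip, jar below 0.01 m/s and height (world z) of clip above 0.09 m); the robot touches nothing.
It fails at once if the jar is pressed with more than 16 N (with its own weight, over 24 N on the counter) (contact force between jar and table above 24 N).
It fails at once if the jar is shoved more than 30 mm or tipped (distance of jar from where it was at the start of the episode above 0.03 m or angle between jar's own z axis and vertical above 0.15 rad).
It fails at once if another thing is moved more than 30 mm (distance of any of spare_jar, mill, bowl, garlic_a, garlic_b, knife, pepper_a, pepper_b from where it was at the start of the episode above 0.03 m).
It also fails if it takes over 38 s, if anything falls off the work surface, if the arm or the gripper's body presses on something with over 40 N, if the wrist force passes 120 N, or if a joint passes its speed limit or range.

## Working session

There is one attempt and no reset: what is moved stays moved. The work goes in short steps, Python scripts to look and compute and a tool call to move; the robot and the scene stay as the last step left them, time stands still between calls to the robot, and variables do not carry over. Pictures are saved under pics/ and viewed, at most 10 in all, crops included, and the job is handed in when it is done.

Besides the shell and the picture viewer there is one more tool, called after ">>>" as name([rows], argument=value, ...), one row to a line, values as JSON. move_arm: Moves the arm, as the interface text tells. Its arguments: {"type":"object","properties":{"plan":{"type":"array","items":{"type":"object","properties":{"delta_pos":{"type":"array","items":{"type":"number"}},"turn":{"type":"array","items":{"type":"number"}},"fingers":{"type":"number"}}}},"force":{"type":"number"}},"required":["plan"]}

```bash
mkdir -p pics; cat > h.py <<'E'
import numpy as np, cv2
from workcell import get_obs, camera
def save(n,img,s=1): cv2.imwrite(f'pics/{n}.png',cv2.resize(img[...,::-1].copy(),None,fx=s,fy=s,interpolation=cv2.INTER_CUBIC))
def cloud(c):
    z=c['range_z'];v,u=np.indices(z.shape)
    P=np.stack([(u-c['cx'])/c['fx']*z,(v-c['cy'])/c['fy']*z,z],-1)
    W=(P-c['t'])@c['R']; W[z==0]=np.nan
    return W
E
python3 - <<'E'
from h import *
o=get_obs();print({k:np.round(v,3) for k,v in o.items()})
for n in('top','scene'):
    c=camera(n);save(n,c['color']);np.savez(n,**c)
    W=cloud(c);print(n,c['fx'],-c['R'].T@c['t'])
E
```

```text
{'clock': np.float64(0.0), 'joint_pos': array([ 1.196,  0.333, -0.065,  1.461,  0.022,  1.35 , -0.089]), 'joint_velocities': array([-0.   , -0.   , -0.002,  0.001,  0.   , -0.001,  0.001]), 'tau': array([-1.0000e-03, -6.2544e+01,  4.9000e-02, -3.9160e+01,  1.6000e-02,
        1.0000e-02, -0.0000e+00]), 'position': array([ 0.215, -0.586,  0.242]), 'ee_rot': array([ 0.985,  0.175, -0.   , -0.001]), 'ft_force': array([ 0.094, -0.289, -0.419]), 'torque': array([ 0.037,  0.007, -0.02 ]), 'grasp_force': np.float64(0.0), 'grip_width': np.float64(0.996)}
top 397.64521699934886 [ 0.48025931 -0.08050418  0.96532848]
scene 538.8926674872324 [1.07583716 0.76737361 0.80302553]
```

View pics/top.png

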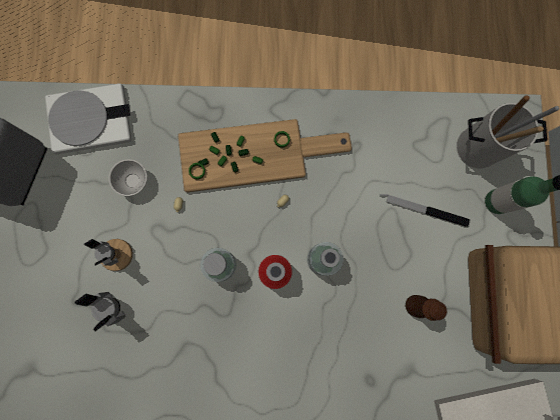

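View pics/scene.png

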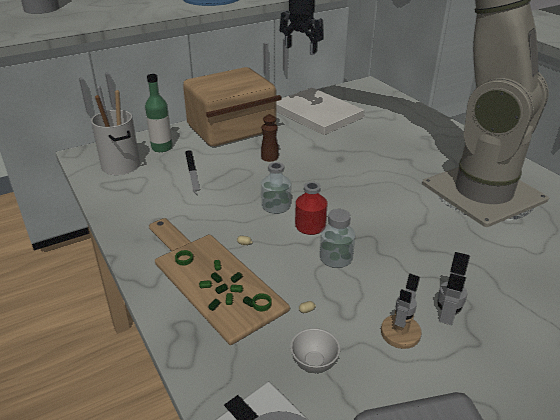

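The top view shows the candidates.
- **Clips:** the small one is on the wooden peg at (107,251), and a larger one stands on the counter at (102,308).
- **Jars:** the capped spare is at (218,265), the red look-alike at (275,271), and the open clear jar at (325,261).

I choose the clip on the peg and the clear jar at (325,261). Next I'll check both in close crops.

```bash
python3 - <<'E'
from h import *
t=dict(np.load('top.npz'));s=dict(np.load('scene.npz'))
a=t['color'][215:345,65:165];b=t['color'][225:295,290:360]
f=lambda x,w,h:cv2.resize(x,(w,h),interpolation=cv2.INTER_CUBIC)
img=np.hstack([f(a,400,520),f(s['color'][240:350,375:475],400,520)])
save('crop',img)
W=cloud(t)
for n,(u0,u1,v0,v1) in dict(clip=(75,135,230,275),big=(70,130,285,335),jar=(305,350,240,285),red=(255,295,250,295)).items():
    w=W[v0:v1,u0:u1].reshape(-1,3)
    print(n)
    for lo in (.0,.01,.03,.05,.06,.08,.1,.11,.12,.13,.15):
        q=w[(w[:,2]>lo+.003)&(w[:,2]<lo+.02)]
        if len(q)>3: print(lo,len(q),q.mean(0).round(4),q.min(0).round(3),q.max(0).round(3))
Ws=cloud(s)
for n,(u0,u1,v0,v1) in dict(clip=(380,425,265,345),jar=(258,295,160,215)).items():
    w=Ws[v0:v1,u0:u1].reshape(-1,3);print('scene',n)
    for lo in np.arange(.0,.16,.01):
        q=w[(w[:,2]>lo)&(w[:,2]<lo+.01)]
        if len(q)>3: print(lo.round(2),len(q),np.median(q,0).round(4),q.min(0).round(3),q.max(0).round(3))
E
```

```text
clip
0.0 546 [0.5175 0.2611 0.0132] [0.471 0.228 0.003] [0.575 0.372 0.019]
0.01 396 [0.5168 0.2573 0.0156] [0.48  0.233 0.013] [0.553 0.298 0.029]
0.03 19 [0.5174 0.2594 0.0435] [0.491 0.251 0.033] [0.538 0.274 0.05 ]
0.05 62 [0.5141 0.2582 0.0601] [0.491 0.249 0.054] [0.543 0.278 0.07 ]
0.06 53 [0.5129 0.2574 0.0719] [0.491 0.249 0.063] [0.542 0.278 0.08 ]
0.08 257 [0.5167 0.2682 0.0879] [0.493 0.249 0.083] [0.543 0.287 0.1  ]
0.1 42 [0.5283 0.2734 0.1114] [0.503 0.25  0.104] [0.54  0.288 0.119]
0.11 58 [0.5282 0.2748 0.1232] [0.492 0.249 0.113] [0.542 0.29  0.13 ]
0.12 78 [0.5209 0.2711 0.1304] [0.49  0.248 0.123] [0.543 0.29  0.136]
0.13 14 [0.5104 0.2658 0.1338] [0.492 0.249 0.133] [0.539 0.286 0.136]
big
0.0 146 [0.3887 0.2849 0.0064] [0.333 0.232 0.003] [0.442 0.371 0.02 ]
0.01 54 [0.3974 0.2568 0.0222] [0.361 0.239 0.013] [0.43  0.288 0.03 ]
0.03 78 [0.3991 0.254  0.0423] [0.359 0.239 0.033] [0.43  0.284 0.05 ]
0.05 510 [0.3943 0.2682 0.06  ] [0.359 0.239 0.053] [0.429 0.296 0.07 ]
0.06 72 [0.3971 0.2685 0.0676] [0.361 0.239 0.063] [0.427 0.295 0.08 ]
0.08 66 [0.4056 0.2753 0
[... 2826 characters left out ...]
889  0.045 ] [ 0.484 -0.226  0.04 ] [ 0.548 -0.179  0.05 ]
0.05 96 [ 0.5305 -0.1883  0.055 ] [ 0.484 -0.233  0.05 ] [ 0.549 -0.176  0.06 ]
0.06 108 [ 0.5271 -0.1886  0.0652] [ 0.476 -0.232  0.06 ] [ 0.548 -0.18   0.07 ]
0.07 182 [ 0.527  -0.1961  0.0753] [ 0.474 -0.248  0.07 ] [ 0.548 -0.179  0.08 ]
0.08 152 [ 0.5212 -0.203   0.0847] [ 0.482 -0.239  0.08 ] [ 0.541 -0.186  0.09 ]
0.09 57 [ 0.5168 -0.2064  0.0938] [ 0.495 -0.225  0.09 ] [ 0.528 -0.194  0.099]
0.1 37 [ 0.5169 -0.2051  0.1041] [ 0.498 -0.22   0.1  ] [ 0.526 -0.201  0.11 ]
0.11 81 [ 0.5173 -0.2103  0.1178] [ 0.493 -0.239  0.11 ] [ 0.531 -0.198  0.12 ]
0.12 74 [ 0.5085 -0.2161  0.1211] [ 0.491 -0.237  0.12 ] [ 0.528 -0.197  0.125]
```

View pics/crop.png

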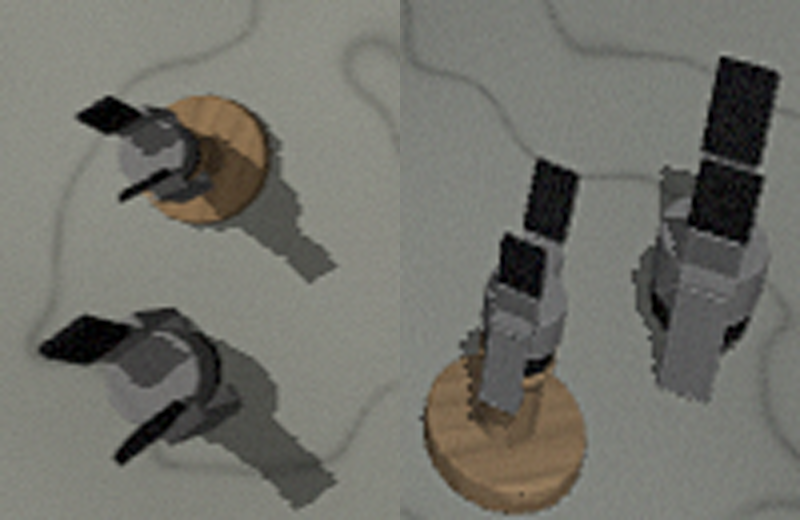

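The crop shows the small clip on the wooden peg (left panel (155,155), right panel (520,300)) and the bigger clip standing on the counter beside it. The clip on the peg is the right one. Next I'll fit its yaw and centre.

```bash
python3 - <<'E'
from h import *
t=dict(np.load('top.npz'));s=dict(np.load('scene.npz'))
for n,c,(u0,u1,v0,v1) in (('top',t,(75,135,230,275)),('scene',s,(380,425,265,345))):
    w=cloud(c)[v0:v1,u0:u1].reshape(-1,3); col=c['color'][v0:v1,u0:u1].reshape(-1,3).max(1)
    m=(w[:,2]>.105)&(w[:,2]<.137)&(col<45)
    for lab,k in (('hi',w[:,0]>.517),('lo',w[:,0]<.517)):
        q=w[m&k]; c0=q.mean(0); U,S,V=np.linalg.svd(q-c0,full_matrices=False)
        z=q[:,2]; top=q[z>.128]
        r=cv2.minAreaRect(q[:,:2].astype(np.float32)*1000)
        print(n,lab,len(q),c0.round(4),'normal',V[2].round(3),S.round(4),r)
    # foot ring and peg
    w=cloud(c).reshape(-1,3); d=np.hypot(w[:,0]-.516,w[:,1]-.271)
    f=w[(d<.05)&(w[:,2]>.011)&(w[:,2]<.019)]
    print('foot',cv2.minEnclosingCircle(f[:,:2].astype(np.float32)*1000),f[:,2].mean())
    d=np.hypot(w[:,0]-.512,w[:,1]+.22)
    f=w[(d<.03)&(w[:,2]>.11)&(w[:,2]<.135)]
    print('collar',cv2.minEnclosingCircle(f[:,:2].astype(np.float32)*1000),np.percentile(f[:,2],[10,50,90,95]))
E
```

```text
top hi 83 [0.5343 0.2785 0.1224] normal [ 0.813  0.509 -0.283] [0.0828 0.0515 0.0116] ((534.0147094726562, 279.2994079589844), (11.39196491241455, 19.205150604248047), 34.58320999145508)
top lo 27 [0.4991 0.2551 0.1279] normal [-0.845 -0.49  -0.215] [0.0448 0.0241 0.0061] ((499.04498291015625, 258.1087951660156), (7.698229789733887, 19.18155860900879), 28.909107208251953)
foot ((516.724609375, 269.0655822753906), 37.8472785949707) 0.014673931975148135
collar ((511.65118408203125, -221.1861114501953), 19.75899887084961) [0.11764854 0.11975455 0.12167929 0.12226448]
scene hi 112 [0.5356 0.2845 0.1222] normal [ 0.834  0.512 -0.206] [0.0938 0.0575 0.0127] ((535.2655029296875, 283.91156005859375), (9.361104965209961, 19.012006759643555), 39.48539733886719)
scene lo 156 [0.4993 0.2624 0.1206] normal [-0.835 -0.489 -0.254] [0.1085 0.0679 0.0196] ((499.0593566894531, 262.7119445800781), (12.529430389404297, 19.450763702392578), 35.38517761230469)
foot ((516.5497436523438, 274.3944091796875), 38.222381591796875) 0.015726300551742803
collar ((512.3496704101562, -216.51693725585938), 22.289348602294922) [0.1139507  0.11986786 0.12209641 0.12251421]
```

```bash
cat >> h.py <<'E'
from scipy.spatial.transform import Rotation as Ro
def delta(p,ydeg):
    """tool-frame shift and turn to put the TCP at p, pointing down, tool y at ydeg in world (nearest half turn)"""
    o=get_obs();R=Ro.from_quat(o['ee_rot'])
    def tgt(a):
        y=np.array([np.cos(a),np.sin(a),0]);z=np.array([0,0,-1.]);return Ro.from_matrix(np.stack([np.cross(y,z),y,z],1))
    turns=[(R.inv()*tgt(np.radians(ydeg+k))).as_rotvec() for k in(0,180)]
    print('t',round(float(o['clock']),2),'at',np.round(o['position'],4),'q',np.round(o['joint_pos'],2),'F',np.round(o['ft_force'],2),'w',np.round(o['grip_width'],3),'gf',np.round(o['grasp_force'],1))
    print('shift',R.inv().apply(np.array(p)-o['position']).round(4),'turns',[x.round(4) for x in turns])
E
python3 -c "
from h import *
import workcell
try: print(workcell.tip_reach())
except TypeError: print(workcell.tip_reach)
delta([.55,-.2,.25],-20)"
```

```text
0.011
t 0.1 at [ 0.2153 -0.5864  0.2416] q [ 1.2   0.33 -0.06  1.46  0.02  1.35 -0.09] F [-0.51 -0.03 -0.62] w 1.002 gf 0.0
shift [ 0.4474 -0.2474 -0.0081] turns [array([-1.200e-03, -5.000e-04, -8.699e-01]), array([-6.0000e-04,  1.4000e-03,  2.2717e+00])]
```

Units first: shifts go in shares of 0.75 m and turns go in shares of 2 rad. So 0.448 m is 0.5973, -0.248 m is -0.3307, -0.87 rad is -0.435.

>>> move_arm([
  {"delta_pos": [0.5973, -0.3307, -0.0107], "turn": [0, 0, -0.435], "fingers": 0},
  {"delta_pos": [0.5973, -0.3307, -0.0107], "turn": [0, 0, -0.435], "fingers": 0},
  {"delta_pos": [0.5973, -0.3307, -0.0107], "turn": [0, 0, -0.435], "fingers": 0},
  {"delta_pos": [0.5973, -0.3307, -0.0107], "turn": [0, 0, -0.435], "fingers": 0},
  {"delta_pos": [0.5973, -0.3307, -0.0107], "turn": [0, 0, -0.435], "fingers": 0},
  {"delta_pos": [0.5973, -0.3307, -0.0107], "turn": [0, 0, -0.435], "fingers": 0},
  {"delta_pos": [0.5973, -0.3307, -0.0107], "turn": [0, 0, -0.435], "fingers": 0},
  {"delta_pos": [0.5973, -0.3307, -0.0107], "turn": [0, 0, -0.435], "fingers": 0},
  {"delta_pos": [0.5973, -0.3307, -0.0107], "turn": [0, 0, -0.435], "fingers": 0},
  {"delta_pos": [0.5973, -0.3307, -0.0107], "turn": [0, 0, -0.435], "fingers": 0},
  {"delta_pos": [0.5973, -0.3307, -0.0107], "turn": [0, 0, -0.435], "fingers": 0},
])

```text
clock: 1.48
position: [0.5495, -0.2015, 0.2501]
ee_rot: [0.82, 0.573, -0.001, 0.0]
ft_force: [-0.3, -0.6, -0.1]
grip_width: 1.004
grasp_force: 0.0
```

```bash
python3 - <<'E'
from h import *
o=get_obs();c=camera('wrist');save('w1',c['color']);np.savez('w1',**c,p=o['position'],q=o['ee_rot'])
delta([.505,.271,.24],31)
E
```

```text
t 1.52 at [ 0.5495 -0.2016  0.2502] q [ 0.67  0.28 -0.48  1.54  0.13  1.36 -0.17] F [-0.15 -0.41 -0.75] w 1.0 gf 0.0
shift [ 0.4283 -0.2047  0.0098] turns [array([-7.00e-04,  7.00e-04, -8.93e-01]), array([9.0000e-04, 8.0000e-04, 2.2486e+00])]
```

View pics/w1.png

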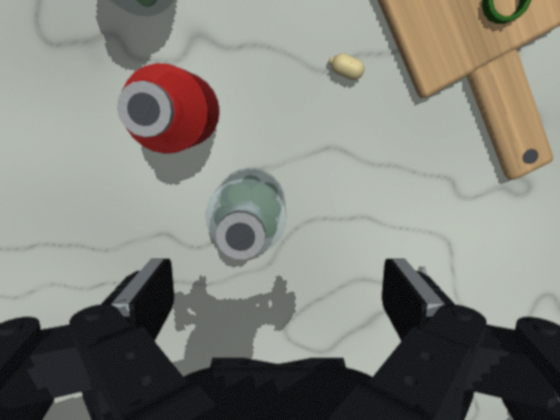

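The wrist view shows the open jar's collar at (240,237) and the red jar at (147,107). I'll locate the collar from this view, then move to a hover behind the clip.

```bash
cat >> h.py <<'E'
def wcloud(c,p,q):
    z=c['range_z'];v,u=np.indices(z.shape)
    P=np.stack([(u-c['cx'])/c['fx']*z,(v-c['cy'])/c['fy']*z,z],-1)
    T=c['tool_from_camera']; P=P@T[:3,:3].T+T[:3,3]
    W=Ro.from_quat(q).apply(P.reshape(-1,3)).reshape(P.shape)+p; W[z==0]=np.nan
    return W
E
python3 - <<'E'
from h import *
d=dict(np.load('w1.npz'));W=wcloud(d,d['p'],d['q'])
print(d['tool_from_camera'].round(3))
w=W[205:270,205:275].reshape(-1,3)
print(W[215,240],W[258,240],W[350:352,40].round(3),W[100,300].round(4))
f=w[(w[:,2]>.108)&(w[:,2]<.14)];print(cv2.minEnclosingCircle(f[:,:2].astype(np.float32)*1000),np.median(f,0),np.percentile(f[:,2],[5,50,95]))
delta([.543,.228,.25],31)
E
```

```text
[[ 0.001 -0.965 -0.261  0.066]
 [ 1.     0.001  0.     0.   ]
 [-0.    -0.261  0.965 -0.131]
 [ 0.     0.     0.     1.   ]]
[ 0.51745508 -0.20336897  0.11784723] [ 0.50425158 -0.23692035  0.11922515] [[ 0.495 -0.174  0.305]
 [ 0.495 -0.174  0.305]] [ 5.984e-01 -1.367e-01  3.000e-04]
((511.1860046386719, -219.3155059814453), 19.98276710510254) [ 0.51216861 -0.21781104  0.1191463 ] [0.11607934 0.1191463  0.1204603 ]
t 1.52 at [ 0.5495 -0.2016  0.2502] q [ 0.67  0.28 -0.48  1.54  0.13  1.36 -0.17] F [-0.15 -0.41 -0.75] w 1.0 gf 0.0
shift [ 4.010e-01 -1.542e-01 -1.000e-04] turns [array([-7.00e-04,  7.00e-04, -8.93e-01]), array([9.0000e-04, 8.0000e-04, 2.2486e+00])]
```

To row units: 0.363 m is 0.484, -0.226 m is -0.3013, -0.893 rad is -0.4465.

>>> move_arm([
  {"delta_pos": [0.484, -0.3013, 0], "turn": [0, 0, -0.4465], "fingers": 0},
  {"delta_pos": [0.484, -0.3013, 0], "turn": [0, 0, -0.4465], "fingers": 0},
  {"delta_pos": [0.484, -0.3013, 0], "turn": [0, 0, -0.4465], "fingers": 0},
  {"delta_pos": [0.484, -0.3013, 0], "turn": [0, 0, -0.4465], "fingers": 0},
  {"delta_pos": [0.484, -0.3013, 0], "turn": [0, 0, -0.4465], "fingers": 0},
  {"delta_pos": [0.484, -0.3013, 0], "turn": [0, 0, -0.4465], "fingers": 0},
  {"delta_pos": [0.484, -0.3013, 0], "turn": [0, 0, -0.4465], "fingers": 0},
  {"delta_pos": [0.484, -0.3013, 0], "turn": [0, 0, -0.4465], "fingers": 0},
  {"delta_pos": [0.484, -0.3013, 0], "turn": [0, 0, -0.4465], "fingers": 0},
  {"delta_pos": [0.484, -0.3013, 0], "turn": [0, 0, -0.4465], "fingers": 0},
])

```text
clock: 2.78
position: [0.463, 0.2169, 0.2502]
ee_rot: [0.493, 0.87, -0.0, 0.0]
ft_force: [-0.5, 0.4, 0.3]
grip_width: 1.003
grasp_force: 0.0
```

```bash
python3 - <<'E'
from h import *
o=get_obs();c=camera('wrist');save('w2',c['color']);np.savez('w2',**c,p=o['position'],q=o['ee_rot'])
W=wcloud(c,o['position'],o['ee_rot']).reshape(-1,3);col=c['color'].reshape(-1,3).max(1)
d=np.hypot(W[:,0]-.517,W[:,1]-.271)
f=W[(d<.05)&(W[:,2]>.011)&(W[:,2]<.019)];print('foot',cv2.minEnclosingCircle(f[:,:2].astype(np.float32)*1000),f[:,2].mean())
m=(d<.045)&(W[:,2]>.105)&(W[:,2]<.14)&(col<60)
for k in (W[:,0]>.517,W[:,0]<.517):
    q=W[m&k];c0=q.mean(0);V=np.linalg.svd(q-c0,full_matrices=False)[2];print(len(q),c0.round(4),V[2].round(3),cv2.minAreaRect(q[:,:2].astype(np.float32)*1000))
delta([.517,.271,.24],31)
E
```

```text
foot ((515.8976440429688, 272.0014953613281), 37.98991012573242) 0.014547063424056192
627 [0.5324 0.2826 0.1218] [ 0.827  0.493 -0.272] ((533.0414428710938, 282.7396545410156), (10.57685375213623, 18.756807327270508), 31.41133689880371)
191 [0.4946 0.2618 0.1308] [0.827 0.51  0.236] ((494.6138916015625, 260.6528015136719), (7.360217571258545, 19.54098129272461), 17.762815475463867)
t 2.83 at [0.4629 0.2172 0.2502] q [ 0.28  0.16 -0.88  1.71  0.13  1.33 -0.08] F [-0.25 -0.14  0.65] w 0.999 gf 0.0
shift [0.0183 0.0741 0.0102] turns [array([-0.0002,  0.0006, -0.0001]), array([1.0000e-03, 3.0000e-04, 3.1415e+00])]
```

View pics/w2.png

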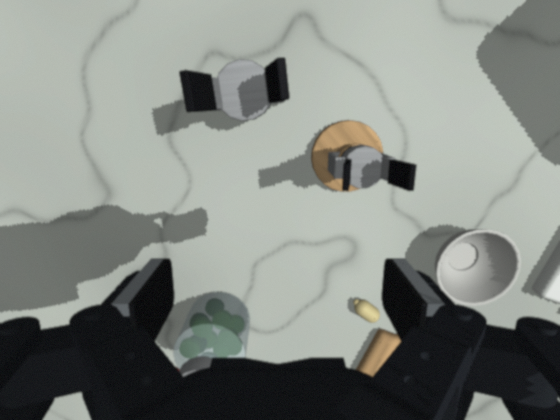

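The clip on the peg is at (370,165), with its plates level along the tool's y axis. The bigger clip is at (235,90), clear of the gripper. I'll align above the clip first, then descend.

To row units: 0.14 m is 0.1867, 0.0737 m is 0.0983.

>>> move_arm([
  {"delta_pos": [0.026, 0.0983, 0], "turn": [0, 0, 0], "fingers": 0},
  {"delta_pos": [0.026, 0.0983, 0], "turn": [0, 0, 0], "fingers": 0},
  {"delta_pos": [0.026, 0.0983, 0], "turn": [0, 0, 0], "fingers": 0},
  {"delta_pos": [0.026, 0.0983, 0.0667], "turn": [0, 0, 0], "fingers": 0},
  {"delta_pos": [0.026, 0.0983, 0.12], "turn": [0, 0, 0], "fingers": 0},
  {"delta_pos": [0.026, 0.0983, 0.16], "turn": [0, 0, 0], "fingers": 0},
  {"delta_pos": [0.026, 0.0983, 0.1867], "turn": [0, 0, 0], "fingers": 0},
  {"delta_pos": [0.026, 0.0983, 0.1867], "turn": [0, 0, 0], "fingers": 0},
  {"delta_pos": [0.026, 0.0983, 0.1867], "turn": [0, 0, 0], "fingers": 0},
])

```text
clock: 3.95
position: [0.5158, 0.2739, 0.1118]
ee_rot: [0.491, 0.871, 0.001, 0.001]
ft_force: [0.7, 0.2, 0.0]
grip_width: 0.999
grasp_force: 0.0
```

```bash
python3 - <<'E'
from h import *
import workcell
delta([.516,.272,.11],31)
print(workcell.tip_reach)
E
```

```text
t 3.95 at [0.5158 0.2739 0.1118] q [ 0.09  0.48 -0.83  1.69  0.39  1.14 -0.3 ] F [0.74 0.22 0.03] w 0.999 gf 0.0
shift [-0.0017 -0.0008  0.0018] turns [array([0.0019, 0.0004, 0.0027]), array([-7.0000e-04,  3.0000e-03, -3.1389e+00])]
0.011
```

To row units: -0.0015 m is -0.002, -0.001 m is -0.0013.

>>> move_arm([
  {"delta_pos": [-0.002, -0.0013, 0.002], "turn": [0, 0, 0], "fingers": 0},
  {"delta_pos": [-0.002, -0.0013, 0.002], "turn": [0, 0, 0], "fingers": 0.35},
  {"delta_pos": [-0.002, -0.0013, 0.002], "turn": [0, 0, 0], "fingers": 0.35},
  {"delta_pos": [-0.002, -0.0013, 0.002], "turn": [0, 0, 0], "fingers": 0.5},
  {"delta_pos": [-0.002, -0.0013, 0.002], "turn": [0, 0, 0], "fingers": 0.6},
  {"delta_pos": [-0.002, -0.0013, 0.002], "turn": [0, 0, 0], "fingers": 0.8},
  {"delta_pos": [-0.002, -0.0013, 0.002], "turn": [0, 0, 0], "fingers": 0.8},
  {"delta_pos": [-0.002, -0.0013, 0.002], "turn": [0, 0, 0], "fingers": 0.8},
], force=25)

```text
clock: 4.95
position: [0.5155, 0.2722, 0.1094]
ee_rot: [0.491, 0.871, 0.0, 0.0]
ft_force: [-0.1, -0.1, 6.2]
grip_width: 0.354
grasp_force: 26.2
```

```bash
python3 -c "
from h import *
delta([.516,.272,.11],31)"
```

```text
t 4.95 at [0.5155 0.2722 0.1094] q [ 0.1   0.48 -0.83  1.7   0.39  1.14 -0.3 ] F [-0.07 -0.06  6.21] w 0.354 gf 26.2
shift [-0.0004  0.0004 -0.0006] turns [array([0.001 , 0.0002, 0.003 ]), array([-3.0000e-04,  1.6000e-03, -3.1386e+00])]
```

The jaws are fully open (30 mm over the plates, 26 N). Now I'll lift it.

To row units: -0.18 m is -0.24, -0.07 m is -0.0933.

>>> move_arm([
  {"delta_pos": [0, 0, -0.0133], "turn": [0, 0, 0], "fingers": 0.8},
  {"delta_pos": [0, 0, -0.04], "turn": [0, 0, 0], "fingers": 0.8},
  {"delta_pos": [0, 0, -0.0933], "turn": [0, 0, 0], "fingers": 0.8},
  {"delta_pos": [0, 0, -0.16], "turn": [0, 0, 0], "fingers": 0.8},
  {"delta_pos": [0, 0, -0.2133], "turn": [0, 0, 0], "fingers": 0.8},
  {"delta_pos": [0, 0, -0.24], "turn": [0, 0, 0], "fingers": 0.8},
  {"delta_pos": [0, 0, -0.24], "turn": [0, 0, 0], "fingers": 0.8},
  {"delta_pos": [0, 0, -0.24], "turn": [0, 0, 0], "fingers": 0.8},
  {"delta_pos": [0, 0, -0.24], "turn": [0, 0, 0], "fingers": 0.8},
])

```text
clock: 6.08
position: [0.5147, 0.2715, 0.2877]
ee_rot: [0.491, 0.871, -0.001, -0.001]
ft_force: [-0.3, 0.3, -1.4]
grip_width: 0.356
grasp_force: 25.6
```

```bash
python3 - <<'E'
from h import *
delta([.55,.03,.29],5)
for n in('scene','wrist'):
    o=get_obs();c=camera(n);np.savez('g_'+n,**c,p=o['position'],q=o['ee_rot'])
    if n=='scene': save('g',c['color'][150:400,300:500],2.4)
E
```

```text
t 6.08 at [0.5147 0.2715 0.2877] q [ 0.14  0.34 -0.89  1.47  0.26  1.46 -0.21] F [-0.31  0.35 -1.41] w 0.356 gf 25.6
shift [-0.2249 -0.0948 -0.0022] turns [array([-1.900e-03,  3.000e-04,  4.568e-01]), array([-4.0000e-04, -2.6000e-03, -2.6848e+00])]
```

View pics/g.png

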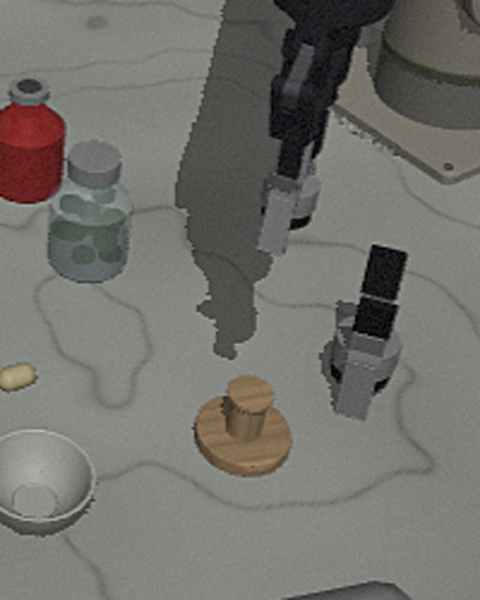

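Pictured: the clip is held upright with its jaws open at (285,215), the peg is empty at (245,400), and nothing else has moved. Next I'll carry it to a hover just behind the jar.

To row units: -0.456 m is -0.608, -0.302 m is -0.4027, 0.89 rad is 0.445.

>>> move_arm([
  {"delta_pos": [-0.0267, -0.0173, 0], "turn": [0, 0, 0.025], "fingers": 0.8},
  {"delta_pos": [-0.08, -0.0533, 0], "turn": [0, 0, 0.07], "fingers": 0.8},
  {"delta_pos": [-0.14, -0.0933, 0], "turn": [0, 0, 0.12], "fingers": 0.8},
  {"delta_pos": [-0.2, -0.1333, 0], "turn": [0, 0, 0.17], "fingers": 0.8},
  {"delta_pos": [-0.2667, -0.176, 0], "turn": [0, 0, 0.22], "fingers": 0.8},
  {"delta_pos": [-0.3333, -0.22, 0], "turn": [0, 0, 0.27], "fingers": 0.8},
  {"delta_pos": [-0.4, -0.264, 0], "turn": [0, 0, 0.32], "fingers": 0.8},
  {"delta_pos": [-0.4667, -0.308, 0], "turn": [0, 0, 0.37], "fingers": 0.8},
  {"delta_pos": [-0.5333, -0.352, 0], "turn": [0, 0, 0.415], "fingers": 0.8},
  {"delta_pos": [-0.58, -0.384, 0], "turn": [0, 0, 0.445], "fingers": 0.8},
  {"delta_pos": [-0.608, -0.4027, 0], "turn": [0, 0, 0.445], "fingers": 0.8},
  {"delta_pos": [-0.608, -0.4027, 0], "turn": [0, 0, 0.445], "fingers": 0.8},
])

```text
clock: 7.68
position: [0.4928, -0.2754, 0.2884]
ee_rot: [0.818, 0.575, 0.0, -0.0]
ft_force: [1.0, 0.6, -0.7]
grip_width: 0.357
grasp_force: 25.6
```

```bash
python3 - <<'E'
from h import *
o=get_obs();c=camera('wrist');save('w3',c['color']);np.savez('w3',**c,p=o['position'],q=o['ee_rot'])
W=wcloud(c,o['position'],o['ee_rot']).reshape(-1,3)
d=np.hypot(W[:,0]-.512,W[:,1]+.219)
f=W[(d<.026)&(W[:,2]>.113)&(W[:,2]<.126)];print('collar',cv2.minEnclosingCircle(f[:,:2].astype(np.float32)*1000),np.percentile(f[:,2],[5,50,95]))
delta([.512,-.219,.24],-20)
E
```

```text
collar ((510.978759765625, -219.3839111328125), 19.897872924804688) [0.11795201 0.11929147 0.12054856]
t 7.72 at [ 0.4933 -0.2737  0.2886] q [ 0.83  0.21 -0.47  1.53  0.09  1.42  0.01] F [ 1.01  0.75 -1.46] w 0.352 gf 25.6
shift [ 0.0578 -0.0008  0.0486] turns [array([-0.0004, -0.0011,  0.0052]), array([ 1.7000e-03, -6.0000e-04, -3.1364e+00])]
```

View pics/w3.png

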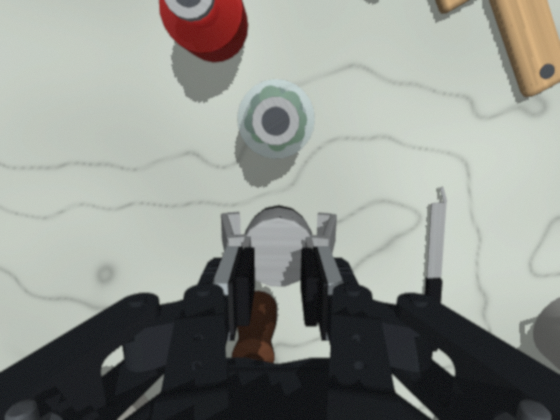

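The held clip is at (278,250) with its jaws open, and the jar's collar is at (275,120), so they are well aligned. I'll move over the jar and part-way down.

To row units: 0.085 m is 0.1133, 0.057 m is 0.076, 0.005 rad is 0.0025.

>>> move_arm([
  {"delta_pos": [0.0267, -0.0021, 0], "turn": [0, 0, 0.0025], "fingers": 0.8},
  {"delta_pos": [0.06, -0.0021, 0], "turn": [0, 0, 0.0025], "fingers": 0.8},
  {"delta_pos": [0.076, -0.0021, 0.0133], "turn": [0, 0, 0.0025], "fingers": 0.8},
  {"delta_pos": [0.076, -0.0021, 0.0533], "turn": [0, 0, 0.0025], "fingers": 0.8},
  {"delta_pos": [0.076, -0.0021, 0.0933], "turn": [0, 0, 0.0025], "fingers": 0.8},
  {"delta_pos": [0.076, -0.0021, 0.1133], "turn": [0, 0, 0.0025], "fingers": 0.8},
  {"delta_pos": [0.076, -0.0021, 0.1133], "turn": [0, 0, 0.0025], "fingers": 0.8},
  {"delta_pos": [0.076, -0.0021, 0.1133], "turn": [0, 0, 0.0025], "fingers": 0.8},
  {"delta_pos": [0.076, -0.0021, 0.1133], "turn": [0, 0, 0.0025], "fingers": 0.8},
])

```text
clock: 8.85
position: [0.5111, -0.2206, 0.2049]
ee_rot: [0.82, 0.573, 0.0, 0.001]
ft_force: [0.3, 0.9, -1.1]
grip_width: 0.355
grasp_force: 25.6
```

```bash
python3 - <<'E'
from h import *
delta([.511,-.2194,.18],-20)
o=get_obs();c=camera('wrist');np.savez('w4',**c,p=o['position'],q=o['ee_rot'])
s=camera('scene');np.savez('s4',**s)
save('w4',np.hstack([cv2.resize(c['color'][130:330,180:380],(400,400)),cv2.resize(s['color'][110:230,220:340],(400,400),interpolation=cv2.INTER_CUBIC)]))
E
```

```text
t 8.85 at [ 0.5111 -0.2206  0.2049] q [ 0.76  0.25 -0.5   1.68  0.12  1.25 -0.12] F [ 0.31  0.92 -1.08] w 0.355 gf 25.6
shift [ 0.0011 -0.0006  0.0249] turns [array([ 0.0018,  0.0002, -0.0019]), array([ 3.0000e-04, -2.8000e-03,  3.1397e+00])]
```

View pics/w4.png

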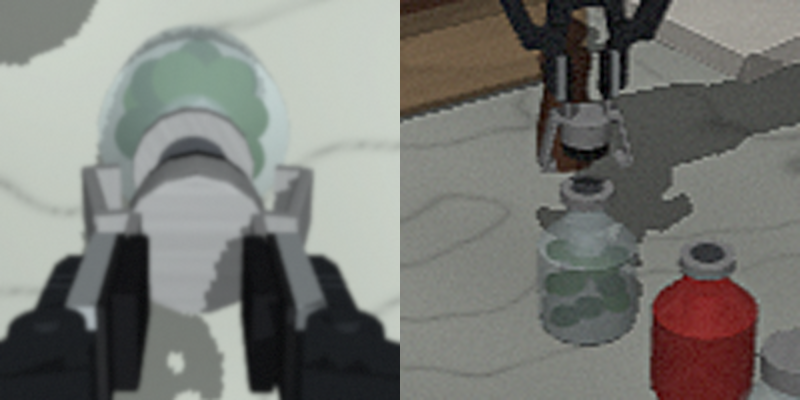

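Both views show the clip centred above the collar: left panel at (195,150), right panel at (585,170). I'll lower it slowly.

To row units: 0.025 m is 0.0333, 0.001 m is 0.0013.

>>> move_arm([
  {"delta_pos": [0.0013, -0.0007, 0.0067], "turn": [0, 0, 0], "fingers": 0.8},
  {"delta_pos": [0.0013, -0.0007, 0.0133], "turn": [0, 0, 0], "fingers": 0.8},
  {"delta_pos": [0.0013, -0.0007, 0.02], "turn": [0, 0, 0], "fingers": 0.8},
  {"delta_pos": [0.0013, -0.0007, 0.0267], "turn": [0, 0, 0], "fingers": 0.8},
  {"delta_pos": [0.0013, -0.0007, 0.0333], "turn": [0, 0, 0], "fingers": 0.8},
  {"delta_pos": [0.0013, -0.0007, 0.0333], "turn": [0, 0, 0], "fingers": 0.8},
  {"delta_pos": [0.0013, -0.0007, 0.0333], "turn": [0, 0, 0], "fingers": 0.8},
])

```text
clock: 9.82
position: [0.5105, -0.2193, 0.179]
ee_rot: [0.82, 0.573, 0.0, 0.0]
ft_force: [0.8, 0.1, -1.2]
grip_width: 0.35
grasp_force: 25.6
```

```bash
python3 -c "
from h import *
delta([.511,-.2194,.173],-20)"
```

```text
t 9.82 at [ 0.5105 -0.2193  0.179 ] q [ 0.75  0.27 -0.5   1.71  0.14  1.2  -0.13] F [ 0.76  0.09 -1.2 ] w 0.35 gf 25.6
shift [0.0001 0.0004 0.006 ] turns [array([ 0.0003,  0.0001, -0.0019]), array([ 1.0000e-04, -5.0000e-04,  3.1397e+00])]
```

To row units: 0.004 m is 0.0053, 0.002 m is 0.0027.

>>> move_arm([
  {"delta_pos": [0, 0, 0.0027], "turn": [0, 0, 0], "fingers": 0.8},
  {"delta_pos": [0, 0, 0.0053], "turn": [0, 0, 0], "fingers": 0.8},
  {"delta_pos": [0, 0, 0.0053], "turn": [0, 0, 0], "fingers": 0.8},
  {"delta_pos": [0, 0, 0.0053], "turn": [0, 0, 0], "fingers": 0.8},
])

```text
clock: 10.32
position: [0.5104, -0.2193, 0.1748]
ee_rot: [0.82, 0.573, -0.0, 0.0]
ft_force: [-0.5, -0.4, -0.3]
grip_width: 0.35
grasp_force: 25.6
```

>>> move_arm([
  {"delta_pos": [0, 0, 0.0013], "turn": [0, 0, 0], "fingers": 0.8},
  {"delta_pos": [0, 0, 0.0027], "turn": [0, 0, 0], "fingers": 0.8},
  {"delta_pos": [0, 0, 0.0027], "turn": [0, 0, 0], "fingers": 0.8},
  {"delta_pos": [0, 0, 0.0027], "turn": [0, 0, 0], "fingers": 0.8},
])

```text
clock: 10.82
position: [0.5106, -0.2194, 0.1731]
ee_rot: [0.82, 0.573, 0.0, 0.0]
ft_force: [-0.9, -0.6, 2.3]
grip_width: 0.357
grasp_force: 26.0
```

To row units: 0.002 m is 0.0027, 0.001 m is 0.0013.

>>> move_arm([
  {"delta_pos": [0, 0, 0.0013], "turn": [0, 0, 0], "fingers": 0.8},
  {"delta_pos": [0, 0, 0.0027], "turn": [0, 0, 0], "fingers": 0.8},
  {"delta_pos": [0, 0, 0.0027], "turn": [0, 0, 0], "fingers": 0.8},
  {"delta_pos": [0, 0, 0.0027], "turn": [0, 0, 0], "fingers": 0.8},
])

```text
clock: 11.32
position: [0.5107, -0.2194, 0.1713]
ee_rot: [0.82, 0.573, 0.0, 0.0]
ft_force: [-0.6, 0.9, 6.5]
grip_width: 0.356
grasp_force: 26.3
```

```bash
python3 -c "
from h import *
delta([.511,-.2194,.173],-20)"
```

```text
t 11.32 at [ 0.5107 -0.2194  0.1713] q [ 0.75  0.27 -0.5   1.72  0.14  1.19 -0.13] F [-0.59  0.92  6.51] w 0.356 gf 26.3
shift [ 0.0001  0.0003 -0.0017] turns [array([ 0.0008,  0.0002, -0.002 ]), array([ 3.0000e-04, -1.2000e-03,  3.1396e+00])]
```

To row units: 0.0017 m is 0.0023, 0.001 m is 0.0013.

>>> move_arm([
  {"delta_pos": [0, 0, 0.0013], "turn": [0, 0, 0], "fingers": 0.8},
  {"delta_pos": [0, 0, 0.0023], "turn": [0, 0, 0], "fingers": 0.8},
  {"delta_pos": [0, 0, 0.0023], "turn": [0, 0, 0], "fingers": 0.8},
  {"delta_pos": [0, 0, 0.0023], "turn": [0, 0, 0], "fingers": 0.8},
])

```text
clock: 11.82
position: [0.5108, -0.2194, 0.1699]
ee_rot: [0.82, 0.573, 0.0, 0.001]
ft_force: [-2.4, 0.4, 9.6]
grip_width: 0.354
grasp_force: 26.5
```

```bash
python3 -c "
from h import *
delta([.511,-.2194,.173],-20)"
```

```text
t 11.82 at [ 0.5108 -0.2194  0.1699] q [ 0.75  0.27 -0.5   1.72  0.14  1.18 -0.13] F [-2.37  0.43  9.6 ] w 0.354 gf 26.5
shift [ 0.0001  0.0002 -0.0031] turns [array([ 0.0011,  0.0003, -0.002 ]), array([ 4.0000e-04, -1.8000e-03,  3.1396e+00])]
```

The press is about 10.8 N and step 2 has been held. I'll ease the fingers open a little and watch the force, since the pads swing back as they open.

>>> move_arm([
  {"delta_pos": [0, 0, 0], "turn": [0, 0, 0], "fingers": 0.6},
  {"delta_pos": [0, 0, 0], "turn": [0, 0, 0], "fingers": 0.6},
])

```text
clock: 12.08
position: [0.5111, -0.2196, 0.17]
ee_rot: [0.82, 0.573, 0.0, 0.001]
ft_force: [-0.0, 0.4, 7.3]
grip_width: 0.407
grasp_force: 8.1
```

To row units: 0.002 m is 0.0027, 0.001 m is 0.0013.

>>> move_arm([
  {"delta_pos": [0, 0, 0.0013], "turn": [0, 0, 0], "fingers": 0.6},
  {"delta_pos": [0, 0, 0.0027], "turn": [0, 0, 0], "fingers": 0.6},
  {"delta_pos": [0, 0, 0.0027], "turn": [0, 0, 0], "fingers": 0.6},
])

```text
clock: 12.45
position: [0.5112, -0.2196, 0.1684]
ee_rot: [0.82, 0.573, 0.001, 0.001]
ft_force: [-0.9, -0.0, 11.0]
grip_width: 0.399
grasp_force: 8.5
```

Press is about 12.2 N (5.3 mm of give). Now a quick full release, moving down slightly to offset the pad swing.

To row units: 0.0005 m is 0.0007.

>>> move_arm([
  {"delta_pos": [0, 0, 0.0007], "turn": [0, 0, 0], "fingers": 0.3},
  {"delta_pos": [0, 0, 0.0007], "turn": [0, 0, 0], "fingers": 0},
  {"delta_pos": [0, 0, 0], "turn": [0, 0, 0], "fingers": 0},
  {"delta_pos": [0, 0, 0], "turn": [0, 0, 0], "fingers": 0},
  {"delta_pos": [0, 0, 0], "turn": [0, 0, 0], "fingers": 0},
  {"delta_pos": [0, 0, 0], "turn": [0, 0, 0], "fingers": 0},
])

```text
clock: 13.2
position: [0.5104, -0.2193, 0.1671]
ee_rot: [0.82, 0.573, -0.0, -0.0]
ft_force: [-0.3, 0.0, 1.2]
grip_width: 1.001
grasp_force: 0.0
```

>>> move_arm([
  {"delta_pos": [0, 0, -0.0267], "turn": [0, 0, 0], "fingers": 0},
  {"delta_pos": [0, 0, -0.08], "turn": [0, 0, 0], "fingers": 0},
  {"delta_pos": [-0.04, 0, -0.1467], "turn": [0, 0, 0], "fingers": 0},
  {"delta_pos": [-0.08, 0, -0.1733], "turn": [0, 0, 0], "fingers": 0},
  {"delta_pos": [-0.0933, 0, -0.1733], "turn": [0, 0, 0], "fingers": 0},
  {"delta_pos": [-0.0933, 0, -0.1733], "turn": [0, 0, 0], "fingers": 0},
  {"delta_pos": [-0.0933, 0, -0.1733], "turn": [0, 0, 0], "fingers": 0},
])

```text
clock: 14.08
position: [0.4866, -0.2835, 0.2959]
ee_rot: [0.819, 0.574, -0.0, -0.001]
ft_force: [0.3, 0.2, 0.9]
grip_width: 0.994
grasp_force: 0.0
```

```bash
python3 - <<'E'
from h import *
o=get_obs();print(o['clock'],o['position'],o['ft_force'],o['grip_width'])
c=camera('wrist');s=camera('scene')
W=wcloud(c,o['position'],o['ee_rot']).reshape(-1,3);col=c['color'].reshape(-1,3).max(1)
m=(np.hypot(W[:,0]-.511,W[:,1]+.2194)<.05)&(W[:,2]>.16)
for n,W in(('w',W),('s',cloud(s).reshape(-1,3))):
    q=W[(np.hypot(W[:,0]-.511,W[:,1]+.2194)<.045)&(W[:,2]>.165)&(W[:,2]<.215)]
    print(n,len(q),cv2.minAreaRect(q[:,:2].astype(np.float32)*1000),np.percentile(q[:,2],[50,99]))
save('end',np.hstack([cv2.resize(c['color'][50:300,130:430],(400,400)),cv2.resize(s['color'][110:230,220:340],(400,400),interpolation=cv2.INTER_CUBIC)]))
E
```

```text
14.075 [ 0.48657525 -0.28348187  0.29587163] [0.26397917 0.16650051 0.89742849] 0.9941489781121323
w 1078 ((510.8394470214844, -219.6051025390625), (19.97875213623047, 49.47281265258789), 69.61980438232422) [0.18854947 0.19342023]
s 84 ((510.6298522949219, -216.93670654296875), (25.9595947265625, 47.783485412597656), 68.414306640625) [0.18373214 0.19503124]
```

View pics/end.png

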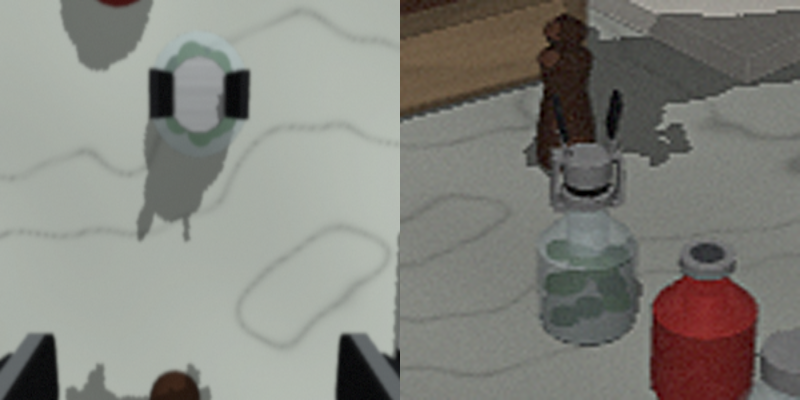

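The clip stands upright and centred on the jar (right panel (587,180)). Its plates span 49.5 mm at the top, which corresponds to about 0.04 rad per wing, so both jaws are latched under the collar.

```bash
python3 -c "
from workcell import hand_in
print(hand_in())"
```

```text
the job is handed in; nothing more can be done
None
```

The stopper is latched upright on the pickle jar and the job was handed in at about 14 s, with no verdict returned; I estimated the press at about 12 N at most, and the last pictures show both jaws shut under the collar.

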